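# Find the socket that fits the hub nut

## Robot

A 7-joint arm with a two-finger parallel gripper is mounted at the origin on the work surface. World frame = base frame: x ahead of the robot, y to its left, z up, the work surface at z = 0. Lengths are in mm, angles in degrees, forces in N, time in s.
With the tool pointing down it reaches from about 350 to 900 mm from the base axis. Payload 7.2 kg.
Tool frame: the origin (TCP) lies on the centre line of the jaws, within the pads' length; the fingertips stand 19 mm ahead of it and the grasp point (between the pads) is the TCP; z points along the fingers, y is the line along which they close (so a half turn about z gives the same grasp; the last joint's range is limited). The gripper opens to 88 mm and grips with 3 to 60 N. Pads are 20 mm wide; open, the fingers measure 115 mm over their backs; the gripper's body (75 mm by 178 mm) begins 61 mm behind the grasp point.
Start: joints at [-75.413, 23.554, -0.728, 91.456, 0.321, 64.991, -4.71], TCP at [198.274, 592.719, 241.653] pointing down, gripper open.
Joint ranges: [-169.25, 169.25], [-16.82, 113.86], [-84.01, 82.57], [7.8, 145.47], [-59.2, 239.2], [7.22, 106.19], [-163.78, 163.78]. Speed limits (degrees/s): [136.94, 136.94, 172.46, 172.46, 180, 180, 180].

## Interface

Orientations are given as a 3x3 rotation matrix whose columns are the frame's x, y, z axes.
In Python, from bench import readout, camera, get_calibration, sign_off gives the robot as it stands. The module is installed in compiled form; this text tells all that it offers.
- The arm moves only by the tool step_arm, never from a script. Its arguments are lists of equal length, an entry for each row: "offset": the shift along the tool's x, y, z in cm, a list of three; "angular": the turn, a rotation vector about the tool's x, y, z in degrees, a list of three; "grip": the opening, from 0 (shut) to 1 (fully open). In form: {"offset": [[dx, dy, dz], ...], "angular": [[rx, ry, rz], ...], "grip": [grip, ...]}. A call has 1 to 8 rows; each row is the pose to reach, as a shift and turn from the pose commanded when the call began, along the tool's axes at that moment; what a row does not reach only later rows make up. A row lasts 1/8 s, in which the tool goes at most 62.5 mm and 10.7 degrees, less where a joint would pass 70% of its speed; a pose out of reach is approached as far as the arm can. A call with a gripper value outside its range is refused whole. The fingers move at their own pace and stop on an object; "grip_force" is the grip in N (left out, the last holds). Time passes only in rows, so rows that repeat a pose let the fingers close. It gives the time, the measured TCP pose, the force, the opening and the grip force at its end, in the units of the state.
- readout.get_obs(): the state, without advancing time (a new reading comes with each control period).
- camera(name): name is "side" or "top" or "wrist"; returns the picture (384x512x3 uint8, blue, green, red); there is no depth.
- get_calibration(name): a dict with "fx", "fy", "cx", "cy" (pixels), "view" (4x4, takes a point from world to camera coordinates). Camera axes: x right, y down, z forward; pixel columns grow to the right and rows downward; lengths in mm; the calibration is good to about 2 mm. The wrist camera is an equidistant fisheye: a pixel r from the principal point sees the ray r / f radians off the axis. A picture is of the moment at which its call begins: read the wrist's pose just before it. get_calibration takes no time and is no camera call; for the wrist camera it gives the pose at the moment of the call.
- sign_off(): hands the job in; it is judged then, once.
The state is a dict: "t": time; "joint_positions": joint angles; "qd": joint speeds; "effort": joint torques, N m; "eef_pos": TCP position; "tcp_rot": TCP orientation; "ft_force": force on the tool from outside, world axes, zero at the start; "torque": the same for the moment, N m; "finger_gap": finger opening in mm; "finger_force": force on a finger pad.
Only numpy, scipy, OpenCV 4.12 (cv2) and the standard library are available. Lean on these libraries where they do the work, as an engineer would, in place of code of your own. Each camera call takes 0.05 s, during which the arm holds its last target. There are 200 camera calls.

## Task

Someone has left the small socket perched on the nut of the hub in the steel assembly nest, though it is too small to go on: first put it back on its own empty peg in the rack (the one with the black outline) and let go. Then find which of the other two sockets fits that nut, trying them as needed: the fitting one is the smaller of those that go all the way down over the nut. Finish still gripping that socket, upright and fully down on the nut, with every other socket standing on the peg it came from; leave the ratchet, screwdriver, tin and bolt bin alone.

Things in the scene. Friction and masses are not known exactly. Their poses are not given: they have to be found in the camera images.
- socket_small_mid (a point): Smallest steel socket, 52 mm tall, 160 g. Hex bore in the underside 20.6 mm across flats, 26 mm deep. Outside: upper half hexagonal, 30 mm across flats in line with the bore's (grip there), lower half round, 29 mm; square drive hole in top. Origin on its axis half-way up; z up, +-x through two flats. Starts perched on the nut in the nest; fits neither nut.
- socket_medium_mid (a point): Middle-sized steel socket, 52 mm tall, 200 g. Hex bore in the underside 26.6 mm across flats, 26 mm deep. Outside: upper half hexagonal, 36 mm across flats in line with the bore's (grip there), lower half round, 35 mm; square drive hole in top. Origin on its axis half-way up; z up, +-x through two flats. Starts on a rack peg. Fits a 25 mm nut; stops on top of a 30 mm one.
- socket_large_mid (a point): Largest steel socket, 52 mm tall, 260 g. Hex bore in the underside 31.6 mm across flats, 26 mm deep. Outside: upper half hexagonal, 42 mm across flats in line with the bore's (grip there), lower half round, 41 mm; square drive hole in top. Origin on its axis half-way up; z up, +-x through two flats. Starts on a rack peg. Fits a 30 mm nut; goes loosely over 25 mm.
- hub_a_nut (a point): One of two fixed hubs, in the nest or waiting on the plywood board. One has a 25 mm (across flats) nut, the other 30 mm; which is not told. Flange 90 mm diameter, washer 48 mm, on it an upright hex nut 15 mm tall, top chamfered; a 16 mm stud stands 7 mm above it. Point: on the axis at the nut's top face, 48 mm above the bench; +-x through two flats. Cannot turn.
- hub_b_nut (a point): One of two fixed hubs, in the nest or waiting on the plywood board. One has a 25 mm (across flats) nut, the other 30 mm; which is not told. Flange 90 mm diameter, washer 48 mm, on it an upright hex nut 15 mm tall, top chamfered; a 16 mm stud stands 7 mm above it. Point: on the axis at the nut's top face, 48 mm above the bench; +-x through two flats. Cannot turn.
- nest: Fixed dark steel nest plate 120 x 120 x 12 mm, four 10 mm pins standing 10 mm above it around the hub to work on. Origin: centre of the underside. A socket fully down on the nut stands with its mouth on the washer, 33 mm above the bench.
- rack: Fixed white plastic socket rack 75 x 220 x 12 mm with a row of three upright pegs at y = -65, 0 and +65 mm; each is 14 mm diameter, tapered at the tip, 14 mm tall above the plate. A socket on its peg stands with its mouth on the plate top, 12 mm above the bench. Origin at the centre of the underside, y along the row.
- outline: Flat black 33 mm disc painted on the rack around the foot of the one empty peg: the small socket's own place. Origin on that peg's axis, on the plate top.
- ratchet: Bystander: loose steel ratchet handle about 225 mm long, 20 mm tall, on the bench. Origin near the middle of its underside, x along it.
- screwdriver: Bystander: loose screwdriver lying on the bench, under 40 mm tall, x along it.
- grease_tin: Bystander: closed metal tin 60 mm diameter, 70 mm tall. Origin at the centre of its underside.
- bolt_bin: Bystander: grey plastic bin 80 x 80 x 40 mm with some bolts inside. Origin at the centre of its underside.
Not all that is in view belongs to the job. Leave any purple look-alike of the part that bears socket_small_mid alone.

How it is judged (in metres and radians):
On the way:
1. the small socket stands on its own peg, let go (z of socket_small_mid in the frame of rack between 0.034 and 0.043 m and angle between socket_small_mid's own z axis and vertical below 0.1 rad and horizontal distance between socket_small_mid and outline below 0.01 m and contact force between the fingers and socket_small below 0.1 N), for 0.2 s.
At the end, for the whole second after the job is handed in: The socket matching the nest's nut is gripped (over 2 N), its mouth within 4 mm of the washer, within 4 mm of the nut's axis, upright within 0.08 rad; the small socket stands on the outlined peg (within 10 mm), the other on its starting peg (within 20 mm), both upright, down on the rack (z of socket_small_mid in the frame of rack between 0.034 and 0.043 m and angle between socket_small_mid's own z axis and vertical below 0.1 rad and horizontal distance between socket_small_mid and outline below 0.01 m and ((horizontal distance between hub_a_nut and nest below 0.03 m and horizontal distance between socket_medium_mid and hub_a_nut below 0.004 m and z of socket_medium_mid in the frame of hub_a_nut between 0.006 and 0.015 m and angle between socket_medium_mid's own z axis and vertical below 0.08 rad and contact force between the fingers and socket_medium above 2 N and z of socket_large_mid in the frame of rack between 0.034 and 0.043 m and angle between socket_large_mid's own z axis and vertical below 0.1 rad and distance of socket_large_mid from where it was at the start of the episode below 0.02 m) or (horizontal distance between hub_b_nut and nest below 0.03 m and horizontal distance between socket_large_mid and hub_b_nut below 0.004 m and z of socket_large_mid in the frame of hub_b_nut between 0.006 and 0.015 m and angle between socket_large_mid's own z axis and vertical below 0.08 rad and contact force between the fingers and socket_large above 2 N and z of socket_medium_mid in the frame of rack between 0.034 and 0.043 m and angle between socket_medium_mid's own z axis and vertical below 0.1 rad and distance of socket_medium_mid from where it was at the start of the episode below 0.02 m))); the arm keeps its last pose, push and grip.
It fails at once if ratchet disturbed (over 30 mm) (distance of ratchet from where it was at the start of the episode above 0.03 m).
It fails at once if screwdriver disturbed (over 30 mm) (distance of screwdriver from where it was at the start of the episode above 0.03 m).
It fails at once if grease_tin disturbed (over 30 mm) (distance of grease_tin from where it was at the start of the episode above 0.03 m).
It fails at once if bolt_bin disturbed (over 30 mm) (distance of bolt_bin from where it was at the start of the episode above 0.03 m).
It also fails if it takes over 72 s, if anything falls off the work surface, if the arm or the gripper's body presses on something with over 40 N, if the wrist force passes 120 N, or if a joint passes its speed limit or range.

## Working session

There is one attempt and no reset: what is moved stays moved. The work goes in short steps, Python scripts to look and compute and a tool call to move; the robot and the scene stay as the last step left them, time stands still between calls to the robot, and variables do not carry over. Pictures are saved under pics/ and viewed, at most 10 in all, crops included, and the job is handed in when it is done.

Besides the shell and the picture viewer there is one more tool, called after ">>>" as name(argument=value, ...), one argument or row to a line, values as JSON. step_arm: Moves the arm, as the interface text tells. Its arguments: {"type":"object","properties":{"offset":{"type":"array"},"angular":{"type":"array"},"grip":{"type":"array"},"grip_force":{"type":"number"}},"required":["offset","angular","grip"]}

```bash
mkdir -p pics
cat > h.py <<'E'
import numpy as np, cv2
from bench import readout, camera, get_calibration, sign_off
E
python3 - <<'E'
from h import *
for n in ("top","side"):
    c=get_calibration(n); print(n,c)
    cv2.imwrite(f"pics/{n}0.png",camera(n))
o=readout.get_obs(); print(o['t'],o['eef_pos'],o['tcp_rot'],o['finger_gap'])
E
```

```text
top {'fx': 432.1003899167797, 'fy': 432.1003899167797, 'cx': 256.5212971172751, 'cy': 195.2745202558126, 'view': array([[ 1.07857990e-02, -9.99773187e-01,  1.83641103e-02,
        -7.50318202e+00],
       [-9.91226706e-01, -1.31094107e-02, -1.31520953e-01,
         5.65440364e+02],
       [ 1.31731865e-01, -1.67844380e-02, -9.91143278e-01,
         1.14154636e+03],
       [ 0.00000000e+00,  0.00000000e+00,  0.00000000e+00,
         1.00000000e+00]])}
side {'fx': 383.1036561187423, 'fy': 383.1036561187423, 'cx': 261.5843334224341, 'cy': 194.67386614267102, 'view': array([[ 8.57749734e-01, -5.13817716e-01,  1.60233966e-02,
        -4.69769206e+02],
       [-3.33930578e-01, -5.80608774e-01, -7.42552234e-01,
         2.32417011e+02],
       [ 3.90839817e-01,  6.31573279e-01, -6.69596468e-01,
         8.34600448e+02],
       [ 0.00000000e+00,  0.00000000e+00,  0.00000000e+00,
         1.00000000e+00]])}
0.1 [198.16532811 592.29349308 240.91322413] [[-9.48354314e-01  3.17212800e-01 -3.66337256e-04]
 [ 3.17212998e-01  9.48353301e-01 -1.38931400e-03]
 [-9.32910372e-05 -1.43376886e-03 -9.99998968e-01]] 87.99044948313933
```

View pics/top0.png

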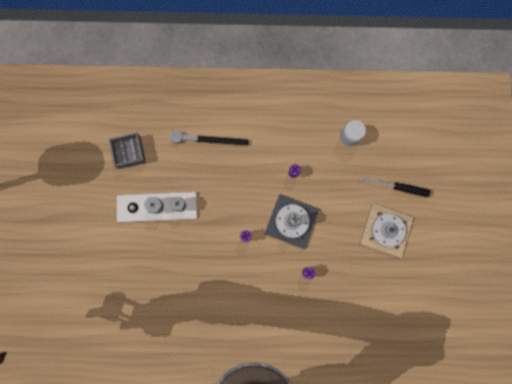

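View pics/side0.png

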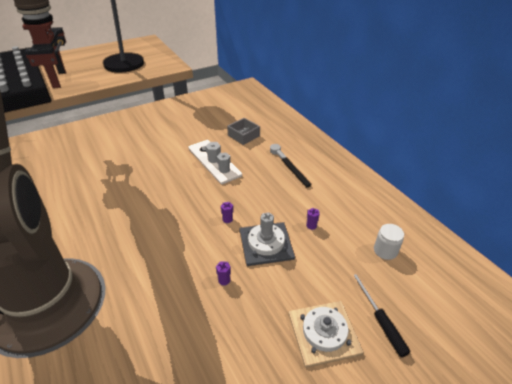

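The top view shows the rack at about (157,207), with the empty outlined peg at (132,208) and sockets at (153,205) and (177,204). The nest with the perched socket is at (294,219), the spare hub is at (390,230), and there are purple decoys. The side view shows the same scene: perched socket at (266,225), rack sockets at (213,152) and (224,162), empty peg near (204,148).

Next I'll make enlarged crops for precise pixels.

Run:
```python
from h import *
t=cv2.imread("pics/top0.png"); s=cv2.imread("pics/side0.png")
f=lambda im,x,y,w,h,k:cv2.resize(im[y:y+h,x:x+w],None,fx=k,fy=k,interpolation=cv2.INTER_CUBIC)
# each tile 400x300, 
a=np.hstack([f(t,110,180,100,75,4),f(t,250,185,100,75,4)])
b=np.hstack([f(s,180,130,80,60,5),f(s,227,205,80,60,5)])
cv2.imwrite("pics/crop1.png",np.vstack([a,b]))
```

```text
(no output)
```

View pics/crop1.png

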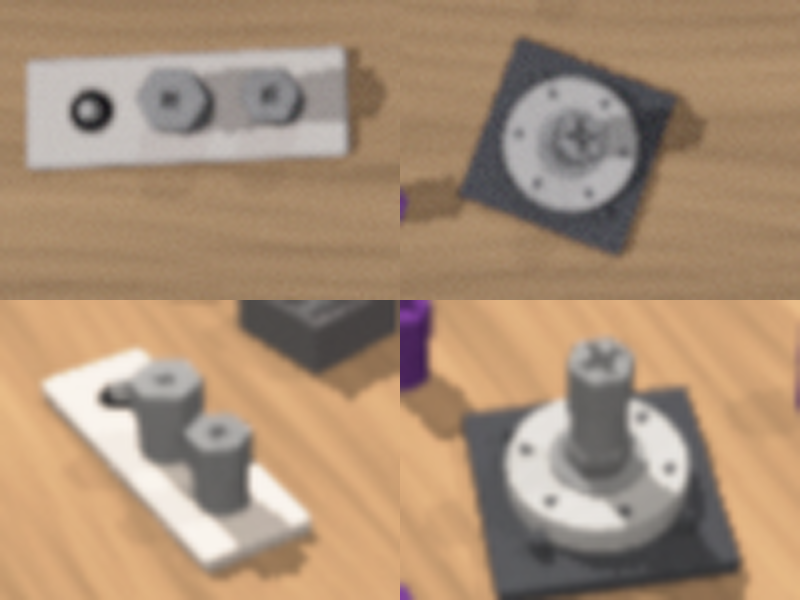

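```bash
cat >> h.py <<'E'
def P(n):
    c=get_calibration(n); K=np.array([[c['fx'],0,c['cx']],[0,c['fy'],c['cy']],[0,0,1]]); return K@c['view'][:3]
def tri(a,b):
    X=cv2.triangulatePoints(P("top"),P("side"),np.array(a,float),np.array(b,float)); return X[:3,0]/X[3,0]
def plane(n,uv,z):
    p=P(n); A=np.array([p[0]-uv[0]*p[2],p[1]-uv[1]*p[2]]); return np.linalg.solve(A[:,:2],-(A[:,2]*z+A[:,3]))
E
python3 - <<'E'
from h import *
d={'large':((152.6,204.4),(213.2,145.2),64),'med':((177.1,203.9),(223.6,156),64),'small':((294.9,219.1),(267,216.6),100),'peg':((132.9,206.6),(204,148),26),'flange':((292.1,220.4),(266.2,239),30)}
for k,(a,b,z) in d.items(): print(k,tri(a,b).round(1),'plane',plane('top',a,z).round(1),plane('side',b,z).round(1))
r=[plane('top',((u+.5)/4+109.5,(v+.5)/4+179.5),12) for u,v in [(27,62),(346,47),(349,157),(28,168)]]; print(np.round(r,1),np.mean(r,0))
r=np.array([plane('top',((u-400+.5)/4+249.5,(v+.5)/4+184.5),12) for u,v in [(519,38),(678,97),(621,255),(460,193)]]); print(np.round(r,1),r.mean(0))
for i in range(4):
    e=r[(i+1)%4]-r[i]; print(np.linalg.norm(e),np.degrees(np.arctan2(e[1],e[0])))
E
```

```text
large [535.6 274.6  61.7] plane [534.  274.6] [536.1 270.9]
med [538.1 209.8  61.1] plane [536.1 210. ] [538.7 205.4]
small [498.5 -99.9  97.1] plane [496.8 -98.9] [ 498.9 -103. ]
peg [532.5 340.1  12.6] plane [531.3 336.4] [525.3 322.2]
flange [ 500.  -100.2   17.5] plane [498.6 -98.7] [ 494.6 -109.6]
[[564.1 387.3]
 [577.6 167.1]
 [501.  162.8]
 [490.7 382.7]] [533.35577305 274.97573166]
[[ 572.9  -64.9]
 [ 533.  -175.8]
 [ 423.4 -135.7]
 [ 464.6  -24.6]] [ 498.48280533 -100.25733801]
117.90576469180832 -109.81298307689511
116.72101155464938 159.86198192356918
118.43426466892221 69.64265040862088
115.59998467962977 -20.400474061140702
```

```bash
cat >> h.py <<'E'
from scipy.spatial.transform import Rotation as R
def mv(x,y,z,yaw,o=None):
    "offset cm & rotvec deg to put TCP at xyz, pointing down, closing line (tool y) at yaw deg mod 180 from world x"
    o=o or readout.get_obs(); T=np.array(o['tcp_rot']); off=T.T@(np.array([x,y,z])-o['eef_pos'])/10
    best=None
    for k in (0,180):
        a=np.radians(yaw+k); Y=np.array([np.cos(a),np.sin(a),0]); Z=np.array([0,0,-1.]); D=np.c_[np.cross(Y,Z),Y,Z]
        r=R.from_matrix(T.T@D).as_rotvec(degrees=True)
        if best is None or np.linalg.norm(r)<np.linalg.norm(best): best=r
    print('off',off.round(2).tolist(),'ang',best.round(1).tolist(),'t',round(o['t'],2),'F',np.round(o['ft_force'],1),'gap',round(o['finger_gap'],1),'pos',np.round(o['eef_pos'],1),'j7',np.round(o['joint_positions'][6]))
def wpix(uv,z,c=None):
    "wrist pixel -> world xy on plane z"
    c=c or get_calibration('wrist'); d=np.array([(uv[0]-c['cx'])/c['fx'],(uv[1]-c['cy'])/c['fy']]); r=np.linalg.norm(d)
    ray=np.array([*(d/max(r,1e-9)*np.sin(r)),np.cos(r)]); V=np.array(c['view']); w=V[:3,:3].T@ray; p=-V[:3,:3].T@V[:3,3]
    return p+w*(z-p[2])/w[2], p, w
E
python3 - <<'E'
from h import *
o=readout.get_obs(); c=get_calibration('wrist'); V=np.array(c['view']); T=np.array(o['tcp_rot'])
p=-V[:3,:3].T@V[:3,3]; print('cam in tool',T.T@(p-o['eef_pos']),'\n axes',(T.T@V[:3,:3].T).round(2), c['fx'],c['cx'],c['cy'])
mv(515,275,220,93.3); mv(480,-100,220,70)
E
```

```text
cam in tool [ 8.20256854e+01 -9.14139257e-02 -1.42653733e+02] 
 axes [[ 0.   -0.95 -0.3 ]
 [ 1.    0.    0.  ]
 [-0.   -0.3   0.95]] 297.3186396354542 256.2161318988698 191.97359145901416
off [-40.11, -20.04, 2.12] ang [-0.1, -0.0, -21.8] t 0.1 F [-0.1 -0.7  0.3] gap 88.0 pos [198.2 592.3 240.9] j7 -5.0
off [-48.69, -56.71, 2.18] ang [-0.1, 0.0, 1.5] t 0.1 F [-0.1 -0.7  0.3] gap 88.0 pos [198.2 592.3 240.9] j7 -5.0
```

>>> step_arm(
  offset=[
    [-5, -2.5, 0.3],
    [-10, -5, 0.6],
    [-15, -7.5, 0.9],
    [-20, -10, 1.2],
    [-25, -12.5, 1.5],
    [-30, -15, 1.8],
    [-35, -17.5, 2],
    [-40, -20, 2],
  ],
  angular=[
    [0, 0, -3],
    [0, 0, -6],
    [0, 0, -9],
    [0, 0, -12],
    [0, 0, -15],
    [0, 0, -18],
    [0, 0, -21],
    [0, 0, -21.8],
  ],
  grip=[1, 1, 1, 1, 1, 1, 1, 1],
)

```text
t: 1.1
eef_pos: [515.0, 274.6, 221.2]
tcp_rot: [[-0.998, -0.059, -0.001], [-0.059, 0.998, -0.0], [0.001, -0.0, -1.0]]
ft_force: [0.7, 1.0, 0.2]
finger_gap: 87.8
finger_force: 0.0
```

>>> step_arm(
  offset=[
    [0, 0, 0],
    [0, 0, 0],
    [0, 0, 0],
  ],
  angular=[
    [0, 0, 0],
    [0, 0, 0],
    [0, 0, 0],
  ],
  grip=[1, 1, 1],
)

```text
t: 1.48
eef_pos: [513.0, 277.6, 221.5]
tcp_rot: [[-0.998, -0.06, -0.001], [-0.06, 0.998, 0.0], [0.001, 0.0, -1.0]]
ft_force: [-0.4, 0.6, 0.3]
finger_gap: 88.3
finger_force: 0.0
```

Run:
```python
from h import *
import pickle
c=get_calibration('wrist'); o=readout.get_obs(); im=camera('wrist'); cv2.imwrite('pics/w1.png',im); pickle.dump((c,o),open('w1.pkl','wb'))
mv(480,-100,220,70)
```

```text
off [5.57, -37.49, 0.14] ang [0.0, -0.0, 23.4] t 1.52 F [ 0.7  0.2 -0.4] gap 87.8 pos [513.1 277.6 221.5] j7 62.0
```

View pics/w1.png

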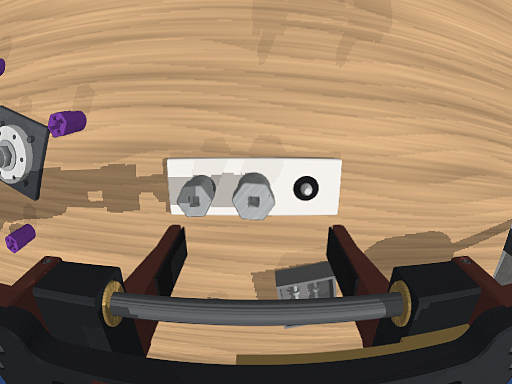

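The wrist view shows the rack upright in frame: medium socket top at (195,197), large at (253,201), and the outlined empty peg at (306,188). Next is the nest.

>>> step_arm(
  offset=[
    [0.7, -5, 0],
    [1.4, -10, 0],
    [2.1, -15, 0],
    [2.8, -20, 0],
    [3.5, -25, 0],
    [4.2, -30, 0],
    [4.9, -34, 0],
    [5.6, -37.5, 0],
  ],
  angular=[
    [0, 0, 3],
    [0, 0, 6],
    [0, 0, 9],
    [0, 0, 12],
    [0, 0, 15],
    [0, 0, 18],
    [0, 0, 21],
    [0, 0, 23.4],
  ],
  grip=[1, 1, 1, 1, 1, 1, 1, 1],
)

```text
t: 2.52
eef_pos: [479.7, -101.9, 221.9]
tcp_rot: [[-0.939, 0.344, 0.001], [0.344, 0.939, 0.0], [-0.0, 0.0, -1.0]]
ft_force: [0.5, -0.1, -0.2]
finger_gap: 87.6
finger_force: 0.0
```

>>> step_arm(
  offset=[
    [0, 0, 0],
    [0, 0, 0],
    [0, 0, 0],
  ],
  angular=[
    [0, 0, 0],
    [0, 0, 0],
    [0, 0, 0],
  ],
  grip=[1, 1, 1],
)

```text
t: 2.9
eef_pos: [480.2, -99.8, 221.6]
tcp_rot: [[-0.94, 0.341, -0.0], [0.341, 0.94, 0.0], [0.0, 0.0, -1.0]]
ft_force: [-0.0, 0.2, -0.1]
finger_gap: 87.9
finger_force: 0.0
```

Run:
```python
from h import *
import pickle
c=get_calibration('wrist'); o=readout.get_obs(); im=camera('wrist'); cv2.imwrite('pics/w2.png',im); pickle.dump((c,o),open('w2.pkl','wb'))
print(o['eef_pos'],o['t'])
V=np.array(c['view']); q=V[:3,:3]@np.array([498,-100,98])+V[:3,3]; th=np.arctan2(np.hypot(q[0],q[1]),q[2]); s=th*c['fx']/np.hypot(q[0],q[1]); u,v=c['cx']+q[0]*s,c['cy']+q[1]*s; print(u,v)
u,v=int(u)-50,int(v)-50
w1=cv2.imread('pics/w1.png')
f=lambda im,x,y,w,h,k:cv2.resize(im[y:y+h,x:x+w],None,fx=k,fy=k,interpolation=cv2.INTER_CUBIC)
a=f(w1,165,150,180,75,4.4)
b=f(im,u,v,130,100,2.6)
b=f(im,u,v,132,44*2,3); 
print(u,v)
cv2.imwrite('pics/crop2.png',np.vstack([a[:330],np.pad(b,((0,0),(0,792-b.shape[1]),(0,0)))]))
```

```text
[480.16606299 -99.81001344 221.57993214] 2.9
261.90159146144066 206.44483238240093
211 156
```

View pics/crop2.png

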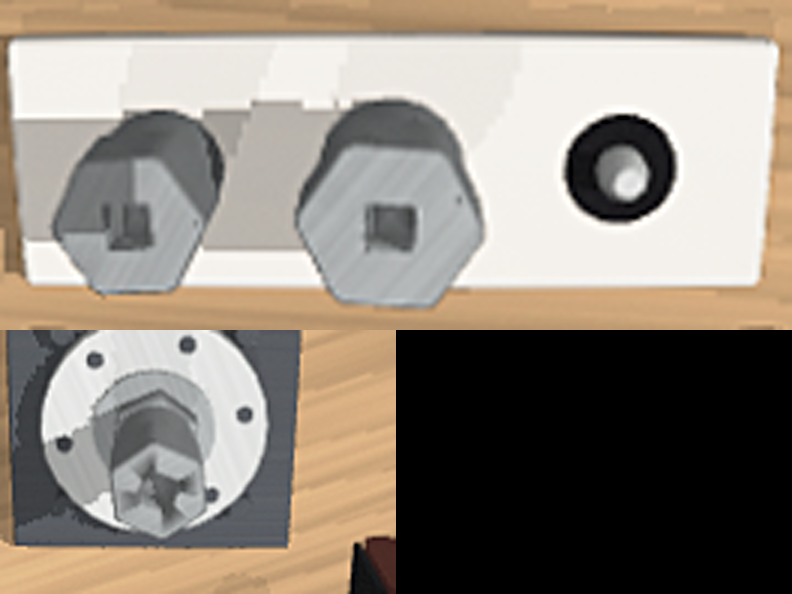

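Run:
```python
from h import *
import pickle
c1,_=pickle.load(open('w1.pkl','rb')); c2,o2=pickle.load(open('w2.pkl','rb'))
A=lambda u,v:((u+.5)/4.4+164.5,(v+.5)/4.4+149.5)
B=lambda u,v:((u+.5)/3+210.5,(v-330+.5)/3+155.5)
W=lambda f,pts,z,c:np.array([wpix(f(*p),z,c)[0][:2] for p in pts])
def hexa(n,h,fit):
    e=np.roll(h,-1,0)-h; a=np.degrees(np.arctan2(e[:,1],e[:,0])); 
    m=np.degrees(np.angle(np.mean(np.exp(6j*np.radians(a)))))/6
    print(n,h.mean(0).round(1),'side',np.linalg.norm(e,axis=1).round(1),'edge ang mod60',a.round(0)%60,round(m%60,1))
hexa('large',W(A,[(332,150),(449,148),(484,225),(443,308),(340,301),(297,222)],64,c1),42)
hexa('med',W(A,[(97,152),(165,152),(212,220),(177,290),(98,292),(54,226)],64,c1),36)
print('outline',W(A,[(620,168)],12,c1))
k=W(A,[(10,38),(778,41),(763,286),(28,286)],12,c1);print('rack',k.round(1),k.mean(0))
hs=W(B,[(155,443),(201,467),(207,510),(163,537),(116,516),(111,467)],99,c2); hexa('small',hs,30)
# height of small top: ray vs top cam
_,p,w=wpix(B(159,490),99,c2)
# least-squares intersection with top-camera pixel
q=[]
for uv in [((294.9,219.1))]:
    for z in (90,95,100): print(z,plane('top',uv,z).round(1),(p+w*(z-p[2])/w[2])[:2].round(1))
hexa('nut?',W(B,[(158,390),(197,408),(200,408)],48,c2),0)
print('flange',W(B,[(155,428)],30,c2),W(B,[(41,428),(268,416)],30,c2))
for n,uvt,(u,v) in [('large',(152.6,204.4),(390,226)),('med',(177.1,203.9),(135,222)) ]:
    _,p,w=wpix(A(u,v),64,c1)
    for z in (58,64): print(n,z,plane('top',uvt,z).round(1),(p+w*(z-p[2])/w[2])[:2].round(1))
```

```text
large [536.5 276. ] side [27.9 21.3 24.  25.7 23.1 20.2] edge ang mod60 [35. 28. 39. 29. 30. 38.] 33.0
med [539.5 212.5] side [17.  20.4 21.  20.5 20.2 22.8] edge ang mod60 [33. 35. 36. 36. 33. 30.] 33.9
outline [[533.1986574  340.48500073]]
rack [[505.4 166.1]
 [493.1 382.1]
 [566.9 388.3]
 [580.4 169.6]] [536.4650111  276.50478589]
small [500.8 -99.3] side [16.6 14.8 16.9 16.9 16.8 15.9] edge ang mod60 [42. 49. 44. 44. 45. 40.] 44.0
90 [497.5 -99.9] [ 504.  -100.1]
95 [497.2 -99.4] [502.1 -99.6]
100 [496.8 -98.9] [500.3 -99.1]
nut? [490.1 -83.9] side [16.   1.1 17. ] edge ang mod60 [45. 10. 46.] 49.8
flange [[501.03657783 -99.1000769 ]] [[ 485.79930796 -141.20925074]
 [ 511.47247363  -55.63539218]]
large 58 [534.6 275.9] [538.4 275.8]
large 64 [534.  274.6] [536.3 275.8]
med 58 [536.8 211. ] [541.4 211.8]
med 64 [536.1 210. ] [539.2 213. ]
```

The crop shows the small socket with its hex flats left and right at crop (159,490), and the nut visible under it at (158,390). Positions agree across views to about 3 mm: small (499,-99.5), large (535.5,275.5), medium (538,211.5), outline (532,340.5).

Run:
```python
from h import *
mv(499,-99.5,87,74)
```

```text
off [-1.76, 0.69, 13.46] ang [0.0, -0.0, -3.9] t 2.95 F [-0.6  1.2 -1.1] gap 88.0 pos [ 480.2 -100.   221.6] j7 81.0
```

>>> step_arm(
  offset=[
    [-1.75, 0.65, 3],
    [-1.75, 0.65, 6],
    [-1.75, 0.65, 9],
    [-1.75, 0.65, 11.5],
    [-1.75, 0.65, 13.4],
    [-1.75, 0.65, 13.4],
    [-1.75, 0.65, 13.4],
  ],
  angular=[
    [0, 0, -4],
    [0, 0, -4],
    [0, 0, -4],
    [0, 0, -4],
    [0, 0, -4],
    [0, 0, -4],
    [0, 0, -4],
  ],
  grip=[0.8, 0.7, 0.7, 0.7, 0.7, 0.7, 0.7],
)

```text
t: 3.82
eef_pos: [499.0, -101.0, 88.2]
tcp_rot: [[-0.961, 0.277, 0.001], [0.277, 0.961, 0.0], [-0.001, 0.0, -1.0]]
ft_force: [0.8, 1.0, 0.0]
finger_gap: 61.5
finger_force: 0.0
```

>>> step_arm(
  offset=[
    [0, 0, 0],
    [0, 0, 0],
    [0, 0, 0],
    [0, 0, 0],
    [0, 0, 0],
    [0, 0, 0],
  ],
  angular=[
    [0, 0, 0],
    [0, 0, 0],
    [0, 0, 0],
    [0, 0, 0],
    [0, 0, 0],
    [0, 0, 0],
  ],
  grip=[0.45, 0.4, 0.35, 0.3, 0.2, 0.2],
  grip_force=25,
)

```text
t: 4.58
eef_pos: [498.8, -101.2, 87.9]
tcp_rot: [[-0.961, 0.277, 0.001], [0.277, 0.961, 0.0], [-0.001, 0.0, -1.0]]
ft_force: [0.2, 1.5, 5.0]
finger_gap: 30.0
finger_force: 25.0
```

Run:
```python
from h import *
mv(499,-99.5,200,74)
o=readout.get_obs(); print(o['finger_force'])
cv2.imwrite('pics/w3.png',camera('wrist')[100:330,130:390])
```

```text
off [0.03, 0.18, -11.21] ang [0.0, 0.0, -0.1] t 4.58 F [0.2 1.5 5. ] gap 30.0 pos [ 498.8 -101.2   87.9] j7 90.0
25.00057019366068
```

View pics/w3.png

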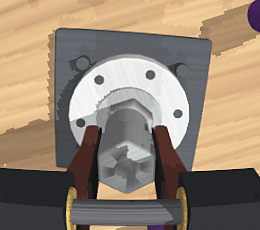

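The gap is 30.0 mm, so the small socket is gripped flat to flat, between the jaws at crop (125,165). Next: lift, look at the bare nut, and measure.

>>> step_arm(
  offset=[
    [0, 0, -2],
    [0, 0, -5],
    [0, 0, -8],
    [0, 0, -11],
    [0, 0, -11],
    [0, 0, -11],
  ],
  angular=[
    [0, 0, 0],
    [0, 0, 0],
    [0, 0, 0],
    [0, 0, 0],
    [0, 0, 0],
    [0, 0, 0],
  ],
  grip=[0.2, 0.2, 0.2, 0.2, 0.2, 0.2],
)

```text
t: 5.38
eef_pos: [497.8, -101.2, 196.5]
tcp_rot: [[-0.961, 0.277, -0.002], [0.277, 0.961, 0.0], [0.002, -0.0, -1.0]]
ft_force: [-0.6, -0.7, -2.6]
finger_gap: 29.5
finger_force: 25.0
```

Run:
```python
from h import *
import pickle
c=get_calibration('wrist'); o=readout.get_obs(); im=camera('wrist'); cv2.imwrite('pics/w4.png',im); pickle.dump((c,o),open('w4.pkl','wb'))
t=camera('top'); cv2.imwrite('pics/t4.png',t)
mv(532,340.5,200,93.4); mv(532,340.5,200,63.4)
f=lambda im,x,y,w,h,k:cv2.resize(im[y:y+h,x:x+w],None,fx=k,fy=k,interpolation=cv2.INTER_CUBIC)
cv2.imwrite('pics/crop4.png',np.hstack([f(im,196,130,120,150,4)]))
```

```text
off [8.95, 43.4, -0.39] ang [-0.0, -0.1, -19.5] t 5.47 F [ 0.4 -0.2 -2.3] gap 29.9 pos [ 497.7 -101.2  196.2] j7 86.0
off [8.95, 43.4, -0.39] ang [-0.1, -0.1, 10.5] t 5.47 F [ 0.4 -0.2 -2.3] gap 29.9 pos [ 497.7 -101.2  196.2] j7 86.0
```

View pics/crop4.png

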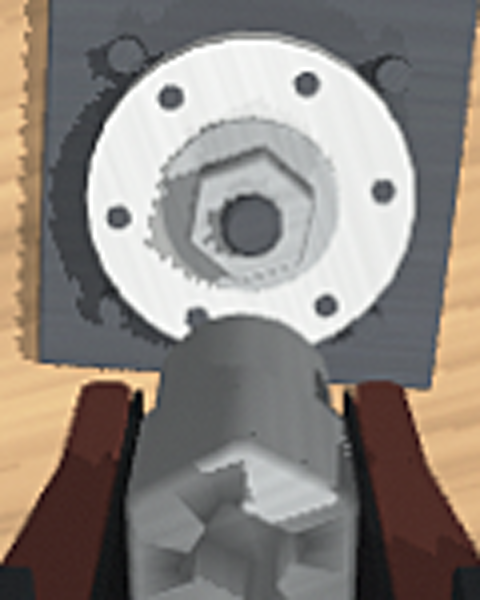

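Run:
```python
from h import *
import pickle
c,o=pickle.load(open('w4.pkl','rb'))
B=lambda p:((p[0]+.5)/4+195.5,(p[1]+.5)/4+129.5)
W=lambda pts,z:np.array([wpix(B(p),z,c)[0][:2] for p in pts])
h=W([(262,146),(314,188),(308,262),(248,290),(194,246),(203,171)],45); print(h.round(1),h.mean(0))
e=np.roll(h,-1,0)-h; print(np.linalg.norm(e,axis=1),np.degrees(np.arctan2(e[:,1],e[:,0]))%60)
print('w',[np.linalg.norm(h[i]-h[i+3])*.866 for i in range(3)])
print('stud',W([(250,223)],55)); f=W([(87,195),(416,195),(252,38)],29); print(f,np.linalg.norm(f[0]-f[1]))
print('ws',W([(248,118),(337,205),(250,290)],33))
```

```text
[[ 483.4  -91.6]
 [ 497.6  -81.8]
 [ 516.4  -88.5]
 [ 519.5 -105.6]
 [ 504.1 -115.8]
 [ 485.5 -107.8]] [501.09812243 -98.51869218]
[17.28926087 19.94846781 17.42873389 18.51773149 20.16087772 16.34643721] [34.57035469 40.48675941 40.29480038 33.21201295 36.81683285 37.48074992]
w [np.float64(33.57514279125932), np.float64(29.926168204139426), np.float64(31.583228270552823)]
stud [[499.27472255 -99.37657632]]
[[ 486.74921056 -141.59099323]
 [ 511.37731837  -55.70867541]
 [ 458.20600666  -86.92964855]] 89.34380900599395
ws [[ 477.75986602  -93.62785402]
 [ 507.0576625   -77.22354481]
 [ 523.79273804 -106.1958038 ]]
```

The measured width across flats is about 30 to 31 mm, so the nest's nut is the 30 mm one and the large socket should fit. The crop shows the stud at (250,223) and the nut hex around it. Next I carry the small socket to its peg.

>>> step_arm(
  offset=[
    [1.1, 5.4, 0],
    [2.2, 10.8, 0],
    [3.3, 16.2, 0],
    [4.4, 21.6, 0],
    [5.5, 27, 0],
    [6.7, 32.5, 0],
    [7.9, 38, 0],
    [8.95, 43.4, 0],
  ],
  angular=[
    [0, 0, 4],
    [0, 0, 8],
    [0, 0, 12],
    [0, 0, 16],
    [0, 0, 20],
    [0, 0, 25],
    [0, 0, 30],
    [0, 0, 34],
  ],
  grip=[0.2, 0.2, 0.2, 0.2, 0.2, 0.2, 0.2, 0.2],
)

```text
t: 6.48
eef_pos: [532.3, 342.0, 196.1]
tcp_rot: [[-0.64, 0.769, -0.002], [0.769, 0.64, -0.001], [-0.0, -0.002, -1.0]]
ft_force: [1.1, -0.8, -1.6]
finger_gap: 30.0
finger_force: 25.0
```

>>> step_arm(
  offset=[
    [0, 0, 3],
    [0, 0, 6],
    [0, 0, 9],
    [0, 0, 9.5],
    [0, 0, 9.5],
  ],
  angular=[
    [0, 0, 0],
    [0, 0, 0],
    [0, 0, 0],
    [0, 0, 0],
    [0, 0, 0],
  ],
  grip=[0.2, 0.2, 0.2, 0.2, 0.2],
)

```text
t: 7.1
eef_pos: [532.9, 340.2, 102.3]
tcp_rot: [[-0.641, 0.767, -0.001], [0.767, 0.641, -0.001], [-0.0, -0.001, -1.0]]
ft_force: [-0.2, -0.2, -1.1]
finger_gap: 30.2
finger_force: 25.0
```

Run:
```python
from h import *
import pickle
c=get_calibration('wrist'); o=readout.get_obs(); im=camera('wrist'); pickle.dump((c,o),open('w5.pkl','wb')); cv2.imwrite('pics/w5.png',im)
s=camera('side'); cv2.imwrite('pics/s5.png',s)
mv(532.5,340.5,100,40)
f=lambda im,x,y,w,h,k:cv2.resize(im[y:y+h,x:x+w],None,fx=k,fy=k,interpolation=cv2.INTER_CUBIC)
cv2.imwrite('pics/crop5.png',np.hstack([f(im,156,100,200,200,2.5),f(s,175,110,60,100,5)[:500]]))
```

```text
off [0.05, -0.1, 0.37] ang [0.1, 0.0, -0.1] t 7.2 F [ 0.3  0.6 -0.6] gap 29.6 pos [533.6 340.7 103.7] j7 11.0
```

View pics/crop5.png

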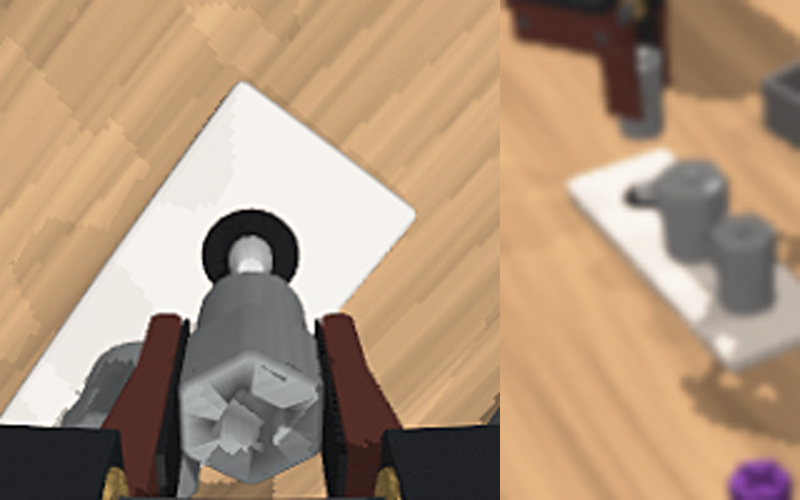

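The wrist crop shows the outline disc centred at about (251,256) and the held socket's top hex centred at about (250,413).

Run:
```python
from h import *
import pickle
c,o=pickle.load(open('w5.pkl','rb'))
B=lambda u,v:((u+.5)/2.5+155.5,(v+.5)/2.5+99.5)
T=np.array(o['tcp_rot'])
for n,p,z in [('outline',(251,257),12),('top',(250,416),o['eef_pos'][2]+11.5)]:
    w=wpix(B(*p),z,c)[0]; print(n,w.round(1),(T.T@(w-o['eef_pos'])).round(1))
```

```text
outline [533.9 340.2  12. ] [-0.6  0.9 90.3]
top [532.8 341.1 113.8] [  0.8   0.5 -11.5]
```

>>> step_arm(
  offset=[
    [-0.1, 0, 1.5],
    [-0.1, 0, 3],
    [-0.1, 0, 4],
    [-0.1, 0, 4.6],
    [-0.1, 0, 4.9],
    [-0.1, 0, 4.9],
  ],
  angular=[
    [0, 0, 0],
    [0, 0, 0],
    [0, 0, 0],
    [0, 0, 0],
    [0, 0, 0],
    [0, 0, 0],
  ],
  grip=[0.2, 0.2, 0.2, 0.2, 0.2, 0.2],
)

```text
t: 7.95
eef_pos: [533.6, 339.7, 53.6]
tcp_rot: [[-0.642, 0.767, -0.0], [0.767, 0.642, -0.0], [-0.0, -0.0, -1.0]]
ft_force: [0.1, -0.2, -2.2]
finger_gap: 29.7
finger_force: 25.0
```

>>> step_arm(
  offset=[
    [0, 0, 0.1],
    [0, 0, 0.2],
    [0, 0, 0.25],
    [0, 0, 0.25],
  ],
  angular=[
    [0, 0, 0],
    [0, 0, 0],
    [0, 0, 0],
    [0, 0, 0],
  ],
  grip=[0.2, 0.2, 0.2, 0.2],
)

```text
t: 8.45
eef_pos: [533.8, 339.8, 52.0]
tcp_rot: [[-0.641, 0.767, 0.001], [0.767, 0.641, 0.001], [0.0, 0.001, -1.0]]
ft_force: [-2.3, -1.3, 4.9]
finger_gap: 29.7
finger_force: 25.0
```

>>> step_arm(
  offset=[
    [0, 0, 0],
    [0, 0, 0],
    [0, 0, 0],
    [0, 0, 0],
    [0, 0, 0],
    [0, 0, -2.5],
    [0, 0, -5],
    [0, 0, -6.5],
  ],
  angular=[
    [0, 0, 0],
    [0, 0, 0],
    [0, 0, 0],
    [0, 0, 0],
    [0, 0, 0],
    [0, 0, 0],
    [0, 0, 0],
    [0, 0, 0],
  ],
  grip=[0.5, 0.5, 0.5, 0.5, 0.5, 0.5, 0.6, 0.7],
)

```text
t: 9.45
eef_pos: [533.9, 339.9, 117.4]
tcp_rot: [[-0.641, 0.767, 0.001], [0.767, 0.641, 0.001], [-0.0, 0.001, -1.0]]
ft_force: [0.2, -0.2, -0.0]
finger_gap: 59.0
finger_force: 0.0
```

Run:
```python
from h import *
mv(536,276,115,3.4)
```

```text
off [-5.03, -3.94, 0.24] ang [0.1, -0.0, 36.5] t 9.45 F [ 0.2 -0.2 -0. ] gap 59.0 pos [533.9 339.9 117.4] j7 11.0
```

>>> step_arm(
  offset=[
    [-1.3, -1, 0],
    [-2.6, -2, 0],
    [-3.9, -3, 0],
    [-5, -3.95, 0],
    [-5, -3.95, 0],
    [-5, -3.95, 0],
  ],
  angular=[
    [0, 0, 9],
    [0, 0, 18],
    [0, 0, 27],
    [0, 0, 36.5],
    [0, 0, 36.5],
    [0, 0, 36.5],
  ],
  grip=[0.7, 0.7, 0.7, 0.7, 0.7, 0.7],
)

```text
t: 10.2
eef_pos: [535.1, 276.9, 116.0]
tcp_rot: [[-0.064, 0.998, -0.0], [0.998, 0.064, 0.0], [0.0, -0.0, -1.0]]
ft_force: [0.2, 0.9, 0.1]
finger_gap: 61.6
finger_force: 0.0
```

Run:
```python
from h import *
import pickle
c=get_calibration('wrist'); o=readout.get_obs(); im=camera('wrist'); pickle.dump((c,o),open('w6.pkl','wb')); cv2.imwrite('pics/w6.png',im)
mv(536,276,52.5,3.4)
cv2.imwrite('pics/crop6.png',cv2.resize(im[90:290,146:366],None,fx=3,fy=3,interpolation=cv2.INTER_CUBIC))
```

```text
off [-0.11, 0.08, 6.36] ang [-0.0, -0.0, 0.2] t 10.25 F [ 0.3 -0.3  0.1] gap 61.4 pos [535.1 277.  116.1] j7 -15.0
```

View pics/crop6.png

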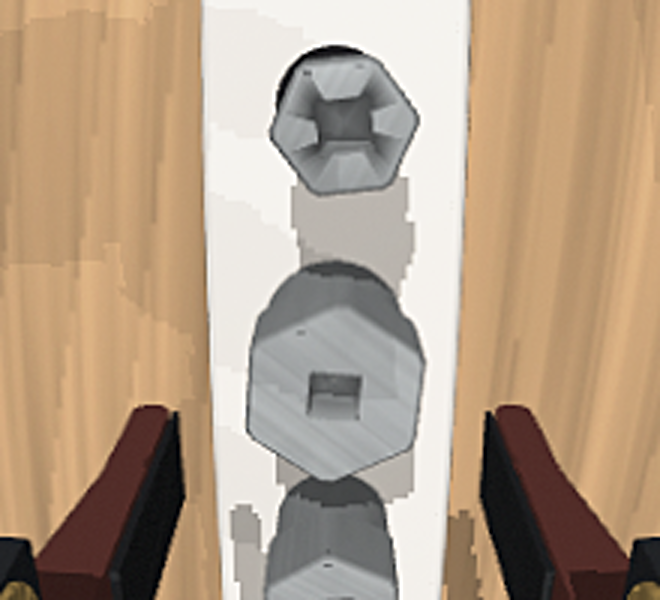

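The small socket stands on its peg with its top at crop (345,122). The large socket's top hex is centred at about (335,394), with its flats facing the jaws.

Run:
```python
from h import *
import pickle
c,o=pickle.load(open('w6.pkl','rb')); T=np.array(o['tcp_rot'])
B=lambda u,v:((u+.5)/3+145.5,(v+.5)/3+89.5)
h=np.array([wpix(B(*p),64,c)[0] for p in [(338,305),(425,363),(417,437),(330,480),(247,432),(254,345)]])
m=h.mean(0); print(m,T.T@(m-o['eef_pos'])); e=np.roll(h,-1,0)-h; print(np.degrees(np.arctan2(e[:,1],e[:,0]))%60)
m=wpix(B(345,122),64,c)[0]; print('small',m)
```

```text
[537.34603106 276.27373192  64.        ] [-0.76001016  2.22446442 52.04400455]
[28.84388985 30.12982245 32.82397227 30.53522181 27.62780559 30.24482576]
small [535.20626854 340.51758132  64.        ]
```

>>> step_arm(
  offset=[
    [-0.08, 0.2, 2],
    [-0.08, 0.2, 4],
    [-0.08, 0.2, 5.6],
    [-0.08, 0.2, 6.2],
    [-0.08, 0.2, 6.2],
  ],
  angular=[
    [0, 0, 2],
    [0, 0, 2],
    [0, 0, 2],
    [0, 0, 2],
    [0, 0, 2],
  ],
  grip=[0.7, 0.7, 0.7, 0.7, 0.7],
)

```text
t: 10.88
eef_pos: [537.2, 275.0, 53.5]
tcp_rot: [[-0.024, 1.0, -0.001], [1.0, 0.024, -0.001], [-0.001, -0.001, -1.0]]
ft_force: [-0.5, 0.2, -0.1]
finger_gap: 61.3
finger_force: 0.0
```

>>> step_arm(
  offset=[
    [0, 0, 0],
    [0, 0, 0],
    [0, 0, 0],
    [0, 0, 0],
    [0, 0, 0],
    [0, 0, 0],
  ],
  angular=[
    [0, 0, 0],
    [0, 0, 0],
    [0, 0, 0],
    [0, 0, 0],
    [0, 0, 0],
    [0, 0, 0],
  ],
  grip=[0.55, 0.5, 0.45, 0.4, 0.35, 0.35],
  grip_force=30,
)

```text
t: 11.62
eef_pos: [537.4, 275.4, 54.7]
tcp_rot: [[-0.025, 1.0, 0.0], [1.0, 0.025, 0.0], [0.0, 0.0, -1.0]]
ft_force: [-3.5, 0.0, 6.3]
finger_gap: 42.0
finger_force: 29.8
```

>>> step_arm(
  offset=[
    [0, 0, -1],
    [0, 0, -3],
    [0, 0, -6],
    [0, 0, -9],
    [0, 0, -11],
    [0, 0, -11],
    [0, 0, -11],
  ],
  angular=[
    [0, 0, 0],
    [0, 0, 0],
    [0, 0, 0],
    [0, 0, 0],
    [0, 0, 0],
    [0, 0, 0],
    [0, 0, 0],
  ],
  grip=[0.35, 0.35, 0.35, 0.35, 0.35, 0.35, 0.35],
)

```text
t: 12.5
eef_pos: [536.9, 275.2, 163.9]
tcp_rot: [[-0.025, 1.0, -0.0], [1.0, 0.025, -0.0], [-0.0, -0.0, -1.0]]
ft_force: [-0.3, 0.3, -3.1]
finger_gap: 41.6
finger_force: 29.8
```

Run:
```python
from h import *
mv(500,-99.5,165,7)
```

```text
off [-37.37, -4.62, -0.11] ang [-0.0, 0.0, -5.6] t 12.5 F [-0.3  0.3 -3.1] gap 41.6 pos [536.9 275.2 163.9] j7 -18.0
```

>>> step_arm(
  offset=[
    [-4, -0.5, 0],
    [-9, -1.1, 0],
    [-14, -1.7, 0],
    [-19, -2.3, 0],
    [-24, -3, 0],
    [-29, -3.6, 0],
    [-34, -4.2, 0],
    [-37.4, -4.6, 0],
  ],
  angular=[
    [0, 0, -1],
    [0, 0, -2],
    [0, 0, -3],
    [0, 0, -4],
    [0, 0, -5],
    [0, 0, -5.5],
    [0, 0, -5.5],
    [0, 0, -5.5],
  ],
  grip=[0.35, 0.35, 0.35, 0.35, 0.35, 0.35, 0.35, 0.35],
)

```text
t: 13.5
eef_pos: [499.4, -102.2, 163.4]
tcp_rot: [[-0.118, 0.993, -0.001], [0.993, 0.118, -0.001], [-0.0, -0.002, -1.0]]
ft_force: [0.3, 0.3, -2.9]
finger_gap: 41.9
finger_force: 29.8
```

>>> step_arm(
  offset=[
    [0, 0, 0.5],
    [0, 0, 1],
    [0, 0, 1],
    [0, 0, 1],
  ],
  angular=[
    [0, 0, 0],
    [0, 0, 0],
    [0, 0, 0],
    [0, 0, 0],
  ],
  grip=[0.35, 0.35, 0.35, 0.35],
)

```text
t: 14.0
eef_pos: [500.6, -98.7, 153.9]
tcp_rot: [[-0.122, 0.993, -0.0], [0.993, 0.122, 0.0], [0.0, -0.0, -1.0]]
ft_force: [0.4, 0.3, -2.4]
finger_gap: 42.0
finger_force: 29.8
```

Run:
```python
from h import *
import pickle
c=get_calibration('wrist'); o=readout.get_obs(); im=camera('wrist'); pickle.dump((c,o),open('w7.pkl','wb')); cv2.imwrite('pics/w7.png',im)
mv(500,-99.5,115,7)
cv2.imwrite('pics/crop7.png',cv2.resize(im[130:280,196:316],None,fx=4,fy=4,interpolation=cv2.INTER_CUBIC))
```

```text
off [-0.05, -0.08, 3.91] ang [-0.0, -0.0, -0.0] t 14.05 F [-0.2 -0.6 -1.8] gap 42.1 pos [500.7 -98.9 154.1] j7 26.0
```

View pics/crop7.png

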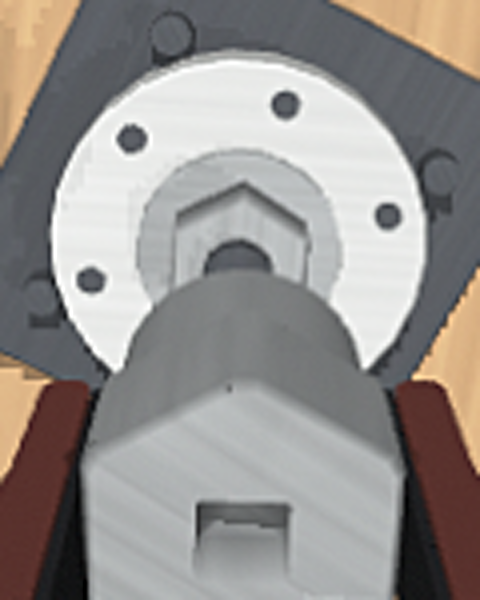

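The held socket and nut are nearly aligned: nut flats at crop columns 177 and 306 with apex (242,182), stud centred at column 238, socket vertices at (85,460) and (402,468).

Run:
```python
from h import *
import pickle
c,o=pickle.load(open('w7.pkl','rb')); T=np.array(o['tcp_rot'])
B=lambda p:((p[0]+.5)/4+195.5,(p[1]+.5)/4+129.5)
def t(n,p,z):
    w=[wpix(B(q),z,c)[0] for q in p]; w=np.array(w); l=((w-o['eef_pos'])@T); print(n,l[:,:2].round(1).tolist(),'mid',l.mean(0).round(1),'world',w.mean(0).round(1))
    if len(p)>1: d=np.diff(l,axis=0); print('   ang',np.degrees(np.arctan2(d[:,1],d[:,0])).round(1),np.linalg.norm(d,axis=1).round(1))
t('flange lr',[(50,235),(427,235)],29); t('flange top',[(238,51)],29)
t('washer lr',[(137,245),(343,245)],33); t('washer top',[(240,149)],33)
t('stud lr',[(204,272),(272,272)],55); t('stud top',[(238,240)],55)
t('nut',[(177,213),(242,181),(307,222)],46); t('nutflats',[(177,240),(307,240)],46)
z=o['eef_pos'][2]+10
t('sock',[(85,462),(242,383),(402,468)],z)
t('barrel',[(127,345),(355,345)],z-30)
```

```text
flange lr [[1.8, -44.1], [1.9, 45.3]] mid [  1.9   0.6 124.9] world [500.9 -96.8  29. ]
   ang [89.9] [89.3]
flange top [[45.3, 0.5]] mid [ 45.3   0.5 124.9] world [495.5 -53.6  29. ]
washer lr [[0.6, -23.0], [0.6, 24.9]] mid [  0.6   1.  120.9] world [501.4 -97.9  33. ]
   ang [89.9] [47.9]
washer top [[23.4, 0.9]] mid [ 23.4   0.9 120.9] world [498.6 -75.3  33. ]
stud lr [[1.4, -6.8], [1.4, 7.8]] mid [ 1.4  0.5 98.9] world [500.9 -97.2  55. ]
   ang [89.9] [14.6]
stud top [[8.6, 0.5]] mid [ 8.6  0.5 98.9] world [500.  -90.1  55. ]
nut [[12.0, -12.9], [19.2, 1.4], [10.0, 15.6]] mid [ 13.7   1.4 107.9] world [500.3 -84.9  46. ]
   ang [ 63.1 122.9] [16. 17.]
nutflats [[5.8, -13.0], [5.8, 15.7]] mid [  5.8   1.4 107.9] world [501.2 -92.7  46. ]
   ang [89.9] [28.7]
sock [[12.6, -18.7], [23.7, 1.1], [11.8, 21.4]] mid [ 16.    1.3 -10. ] world [500.  -82.7 163.9]
   ang [ 60.8 120.5] [22.7 23.5]
barrel [[16.4, -15.8], [16.5, 17.9]] mid [16.5  1.  20. ] world [499.7 -82.2 133.9]
   ang [89.9] [33.7]
```

>>> step_arm(
  offset=[
    [0.05, -0.04, 2],
    [0.05, -0.04, 4],
    [0.05, -0.04, 5.5],
    [0.05, -0.04, 5.7],
    [0.05, -0.04, 5.9],
    [0.05, -0.04, 6.1],
    [0.05, -0.04, 6.3],
    [0.05, -0.04, 6.5],
  ],
  angular=[
    [0, 0, 2.4],
    [0, 0, 2.4],
    [0, 0, 2.4],
    [0, 0, 2.4],
    [0, 0, 2.4],
    [0, 0, 2.4],
    [0, 0, 2.4],
    [0, 0, 2.4],
  ],
  grip=[0.35, 0.35, 0.35, 0.35, 0.35, 0.35, 0.35, 0.35],
)

```text
t: 15.05
eef_pos: [500.2, -99.3, 89.2]
tcp_rot: [[-0.079, 0.997, 0.0], [0.997, 0.079, 0.0], [0.0, 0.0, -1.0]]
ft_force: [0.4, -0.1, -2.5]
finger_gap: 42.0
finger_force: 29.8
```

>>> step_arm(
  offset=[
    [0, 0, 0.1],
    [0, 0, 0.2],
    [0, 0, 0.3],
    [0, 0, 0.4],
    [0, 0, 0.4],
  ],
  angular=[
    [0, 0, 0],
    [0, 0, 0],
    [0, 0, 0],
    [0, 0, 0],
    [0, 0, 0],
  ],
  grip=[0.35, 0.35, 0.35, 0.35, 0.35],
)

```text
t: 15.68
eef_pos: [500.0, -99.3, 85.0]
tcp_rot: [[-0.078, 0.997, -0.0], [0.997, 0.078, -0.0], [-0.0, -0.0, -1.0]]
ft_force: [-0.7, -0.7, -2.3]
finger_gap: 41.9
finger_force: 29.8
```

No contact force, and the mouth is already below the nut's top. I'll continue down to the washer.

>>> step_arm(
  offset=[
    [0, 0, 0.2],
    [0, 0, 0.4],
    [0, 0, 0.6],
    [0, 0, 0.8],
    [0, 0, 0.9],
    [0, 0, 1.0],
    [0, 0, 1.05],
    [0, 0, 1.05],
  ],
  angular=[
    [0, 0, 0],
    [0, 0, 0],
    [0, 0, 0],
    [0, 0, 0],
    [0, 0, 0],
    [0, 0, 0],
    [0, 0, 0],
    [0, 0, 0],
  ],
  grip=[0.35, 0.35, 0.35, 0.35, 0.35, 0.35, 0.35, 0.35],
)

```text
t: 16.68
eef_pos: [500.0, -99.4, 75.6]
tcp_rot: [[-0.078, 0.997, 0.0], [0.997, 0.078, 0.001], [0.001, 0.0, -1.0]]
ft_force: [-4.8, -0.5, 12.9]
finger_gap: 42.0
finger_force: 29.8
```

Run:
```python
from h import *
o=readout.get_obs(); print(o['t'],o['eef_pos'],o['ft_force'],o['finger_force'])
a=cv2.imread('pics/t4.png').astype(int); b=camera('top').astype(int); d=np.abs(a-b).max(2)
for n,(x,y) in {'med':(177,204),'empty large':(153,205),'small':(133,207)}.items(): print(n,d[y-8:y+9,x-8:x+9].mean().round(1))
print(sign_off())
```

```text
16.675 [500.02062772 -99.40371502  75.57392317] [-4.82947709 -0.48891268 12.85177956] 29.774693548679352
med 9.5
empty large 40.8
small 30.1
the job is handed in; nothing more can be done
None
```

The small socket is back on its outlined peg. The large socket is seated on the nest's nut and still gripped: jaws on its flats at 42 mm, about 30 N. I identified the nut as the 30 mm one by measuring it in the camera images, so I never tried the medium socket and left it on its peg. I handed the job in at 16.7 s of the 72 s allowed; the sign-off returned no verdict.

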